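# Rock the charged battery block into the open bay of a portable meter

## Robot

A 6-joint arm with a two-finger parallel gripper is mounted at the origin on a cart in front of the work surface, level with it; the furniture and walls round the work are solid. World frame = base frame: x ahead of the robot, y to its left, z up, the work surface at z = 0. Lengths are in m, angles in degrees, forces in N, time in s.
With the tool pointing down it reaches from about 0.35 to 0.875 m from the base axis. Payload 4.2 kg.
Tool frame: the origin (TCP) lies on the centre line of the jaws, within the pads' length; the fingertips stand 25 mm ahead of it and the grasp point (between the pads) lies 6 mm ahead of it (finger_overhang is the distance from the TCP to the fingertips, in m); z points along the fingers, y is the line along which they close (so a half turn about z gives the same grasp; the last joint's range is limited). The gripper opens to 87 mm and grips with 3 to 60 N. Pads are 19 mm wide; open, the fingers measure 117 mm over their backs; the gripper's body (75 mm by 190 mm) begins 51 mm behind the grasp point.
Start: joints at [-58.637, 22.042, 0.453, 0, -68.411, -14.817], TCP at [0.178, -0.599, 0.248] pointing down, gripper open.
Joint ranges: [-179.83, 179.83], [-69.29, 118.12], [-61.27, 80.66], [-181.25, 117.63], [-171.15, -9.14], [-177.46, 177.46]. Speed limits (degrees/s): [159.86, 159.86, 180, 180, 180, 180].

## Interface

Orientations are given as a 3x3 rotation matrix whose columns are the frame's x, y, z axes.
In Python, from station import sense, capture, finish_job, spot_in, tip_of, finger_overhang gives the robot as it stands. The module is installed in compiled form; this text tells all that it offers.
- The arm moves only by the tool servo_tool, never from a script. Its arguments are lists of equal length, an entry for each row: "slide": the shift along the tool's x, y, z in m, a list of three; "spin": the turn about the tool's z in degrees; "grip": the closure, from 0 (fully open) to 1 (shut). A call has exactly 5 rows; each row is the pose to reach, as a shift and turn from the pose commanded when the call began, along the tool's axes at that moment; what a row does not reach only later rows make up. A row lasts 1/12 s, in which the tool goes at most 41.7 mm and 7.16 degrees, less where a joint would pass 70% of its speed; a pose out of reach is approached as far as the arm can. A call with a gripper value outside its range is refused whole. The fingers move at their own pace and stop on an object; the grip force is fixed at half the most. Time passes only in rows, so rows that repeat a pose let the fingers close, or fill a call up. It gives the time, the measured TCP pose, the force, the opening and the grip force at its end, in the units of the state.
- sense(): the state, without advancing time (a new reading comes with each control period).
- capture(name): name is "side" or "top"; returns a dict with "pixels" (420x560x3 uint8, blue, green, red), "depth" (420x560 float32, m along the optical axis (not along the pixel's ray), 0 where there is no reading), "fx", "fy", "cx", "cy" (pixels), "k1" (the pictures are not rectified: a ray, as slopes to the right and down, at radius r is drawn at 1 + k1 r^2 times it, then the intrinsics apply), "R" (3x3) and "t" (3): a world point X has camera coordinates R X + t. Camera axes: x right, y down, z forward; pixel columns grow to the right and rows downward; lengths in m; the calibration is good to about 2 mm. A picture is of the moment at which its call begins.
- finish_job(): hands the job in; it is judged then, once.
Trained networks look in the newest picture that a camera, given by its name, has taken for a name from the list of things; names that differ only in an ending like _2 or _b are one class to them, and where a whole thing is asked for, a point or a joint stands for the part that bears it (a point fixed in the world has none). Each returns a list of dicts, best first, with "conf" (0 to 1); they miss things now and then, are a little off and sometimes report something else, mostly with a low value. They report only what shows in the picture. A call takes as long as a camera call. They do not tell look-alikes from the thing itself.
- spot_in(thing, camera): "point" ([x, y, z] in m, in world coordinates, good to about 4 mm: the middle of the surface that is visible of it).
- tip_of(thing, camera): "point" ([x, y, z] in m, in world coordinates, good to about 4 mm: a listed point, or the origin of a listed thing).
The state is a dict: "time_s": time; "joints": joint angles; "joint_velocities": joint speeds; "effort": joint torques, N m; "tcp_pos": TCP position; "ee_rot": TCP orientation; "wrist_force": force on the tool from outside, world axes, zero at the start; "moment": the same for the moment, N m; "gripper_width": opening from 0.0 (shut) to 1.0 (fully open); "gripper_force": force on a finger pad.
Only numpy, scipy, OpenCV 4.12 (cv2) and the standard library are available. Lean on these libraries where they do the work, as an engineer would, in place of code of your own. Each camera call takes 0.05 s, during which the arm holds its last target. There are 200 camera calls.

## Task

Move the charged battery block from its charger into the open battery bay of the meter. The charger hides its long sides, so lift it out by its ends, set it down flat on the bench and let go, and take it again by its sides. Put it in the bay tongue end first, tilted with the other end raised, push the tongue under the lip against the spring contacts and rock the raised end down until the block has dropped flat and is fully home; leave the tape roll, screwdriver and jar where they are.

Things in the scene. Friction and masses are not known exactly. Their poses are not given: they have to be found in the camera images.
- pack: Battery block: black box 66 mm long (its x), 44 wide (y), 28 high (z), about 0.2 kg. Origin: centre of its underside. Its -x end is the toe: a tongue 12 mm long, full width, only 15 mm high (the outermost 2.5 mm only 12 high), with three brass pads on its end. The +x end, the heel, is a plain upright face. Starts in the charger, its axes along the charger's.
- pack_toe (a point): Middle of the lower edge of the block's toe (tongue) end, 33 mm to -x of the block's origin; axes as the block's.
- pack_heel (a point): Middle of the lower edge of the block's heel end, 33 mm to +x of the block's origin; axes as the block's.
- charger: White desk charger, fixed; deck 124 mm (x) by 80 mm (y), 14 mm high. Origin: centre of its underside. In its middle the block lies 18 mm above the bench between two cheeks (inner faces y = +-23 mm, outer +-38, 74 mm long, 47 mm high) that rise 1 mm above it and hide its long sides. Its ends are open 38 mm wide, with low corner stops only (24 mm above the bench). The block lifts straight up.
- meter: Grey portable meter lying face down, fixed, 172 mm long (its x) by 92 mm wide (y), 36 mm high, an open battery bay near its -x end. Origin: on the bench below the bay's centre; the body reaches from x = -52 to +120 mm. Its x runs from the bay's toe end (lip, brass contacts) to its heel end and on to the closed rest of the body.
- bay (a point): Centre of the bay floor, 14 mm above the bench; axes as the meter's. The seated block's origin lies here, axes along the meter's, toe to -x. Bay 46 mm wide (y), 68.5 mm long, from toe wall x = -35.5 mm to heel wall x = +33 mm. Walls and corner guides rise 22 mm above the floor; those at heel and corners flare over the last 5 mm. The seated block stands 6 mm proud of the meter's back.
- bay_lip (a point): Middle of the lower free edge of the lip over the toe end of the bay, 30 mm to -x of point bay and 17 mm above the floor; axes as the meter's. The lip is as wide as the bay, 5 mm thick (its top 22 mm above the floor) and juts 5.5 mm from the toe wall; the tongue goes 3 mm under it, so the block cannot go in flat from above.
- bay_contacts (a point): Middle of the three brass spring contacts' faces at rest, 31.5 mm to -x of point bay, 7.5 mm above its floor; axes as the meter's. They can be pushed 3.5 mm towards -x, resisting with 2.4 N at first, about 5 N at the end. Pushed in 1.5 mm by the seated block, they press it against the heel wall.
- bay_notch (a point): Middle of the finger notches, at sill height, 1 mm to +x of point bay and 6 mm above its floor; axes as the meter's. On both long sides between the corner guides (x = -20 to +22 mm of point bay) the meter is cut down to sills 6 mm above the bay floor, out to its edge, so that fingers holding the block's sides have room.
- tape_roll: Bystander: roll of amber tape lying flat, 54 mm across, 13 mm high; origin at the centre of its underside.
- driver: Bystander: screwdriver with a red handle, lying, 154 mm long; origin at the centre of its underside.
- flux: Bystander: small white jar with a yellow lid, 43 mm across, 29 mm high; origin at the centre of its underside. Nearer to the robot, the bench between charger and meter is clear.
There are look-alikes about, which are no part of the job. What is meant by the pack is not pink or purple, and is the larger of those in its own colour.

How it is judged (in metres and radians):
On the way, in this order (a step that is already met when the one before it is completed fails the run):
1. the block is out of the charger, lying flat on the bench and let go (height (world z) of pack below 0.005 m and angle between pack's own z axis and vertical below 0.1 rad and contact force between the fingers and pack below 0.1 N and horizontal distance between pack and charger above 0.07 m), for 0.2 s.
2. the block's tongue is down in the toe end of the bay while its heel end is still raised (x of pack_toe in the frame of bay below -0.023 m and z of pack_toe in the frame of bay between -0.004 and 0.01 m and y of pack_toe in the frame of bay between -0.004 and 0.004 m and z of pack_heel in the frame of bay above 0.006 m), for 0.1 s.
At the end, for the whole second after the job is handed in: The block lies at rest, flat in the meter's bay with its tongue under the lip: its origin within 3 mm of the bay's centre, both ends within 2 mm of the bay floor, tilt under 0.04 rad, in line with the meter within 0.06 rad (horizontal distance between pack and bay below 0.003 m and z of each of pack_toe, pack_heel in the frame of bay below 0.002 m and x of pack_toe in the frame of bay below -0.028 m and angle between pack's own z axis and vertical below 0.04 rad and angle between the x axis of pack and the x axis of meter, either way round below 0.06 rad and linear speed of pack below 0.01 m/s); the robot touches nothing.
It fails at once if a bystander (tape roll, screwdriver, jar) is moved by more than 3 cm (distance of any of tape_roll, driver, flux from where it was at the start of the episode above 0.03 m).
It also fails if it takes over 53 s, if anything falls off the work surface, if the arm or the gripper's body presses on something with over 40 N, if the wrist force passes 120 N, or if a joint passes its speed limit or range.

## Working session

There is one attempt and no reset: what is moved stays moved. The work goes in short steps, Python scripts to look and compute and a tool call to move; the robot and the scene stay as the last step left them, time stands still between calls to the robot, and variables do not carry over. Pictures are saved under pics/ and viewed, at most 12 in all, crops included, and the job is handed in when it is done.

Besides the shell and the picture viewer there is one more tool, called after "Call:" as name(argument=value, ...) on one line, values as JSON. servo_tool: Moves the arm, as the interface text tells. Its arguments: {"type":"object","properties":{"slide":{"type":"array"},"spin":{"type":"array"},"grip":{"type":"array"}},"required":["slide","spin","grip"]}

```bash
mkdir -p pics; cat > h.py <<'E'
import numpy as np,cv2
from station import *
def world(c,uv,z=None):
    """pixels -> world, on plane z or by depth"""
    uv=np.atleast_2d(np.asarray(uv,float))
    s=(uv-[c['cx'],c['cy']])/[c['fx'],c['fy']]
    q=s.copy()
    for _ in range(20): q=s/(1+c['k1']*(q**2).sum(1,keepdims=True))
    d=np.c_[q,np.ones(len(q))]; R=np.array(c['R']);t=np.array(c['t'])
    if z is None:
        i=uv.round().astype(int); k=c['depth'][i[:,1],i[:,0]][:,None]
        return (k*d-t)@R
    o=-R.T@t; w=d@R
    return o+w*((z-o[2])/w[:,2])[:,None]
def cloud(c):
    v,u=np.mgrid[:420,:560]; P=world(c,np.c_[u.ravel(),v.ravel()])
    P[c['depth'].ravel()==0]=np.nan
    return P.reshape(420,560,3)
E
python3 - <<'E'
from h import *
import json
for n in('top','side'):
    c=capture(n); cv2.imwrite(f'pics/{n}0.png',c['pixels']); np.save(f'/tmp/{n}0.npy',c,allow_pickle=True)
    print(n,c['fx'],c['k1'],(-np.array(c['R']).T@c['t']).round(3),np.array(c['R'])[2].round(2))
    for th in('pack','charger','meter','bay','bay_lip','pack_toe','pack_heel','tape_roll','driver','flux'):
        print(th,[(np.round(d['point'],3).tolist(),round(d['conf'],2)) for d in tip_of(th,n)][:4])
print(sense(),finger_overhang)
E
```

```text
top 435.26078558735816 -0.07099555391707374 [0.415 0.091 1.046] [ 0.11 -0.02 -0.99]
pack [([0.511, 0.201, 0.019], 0.9), ([0.358, 0.406, 0.001], 0.84), ([0.36, 0.21, 0.001], 0.83), ([0.626, 0.112, 0.001], 0.73)]
charger [([0.511, 0.2, -0.001], 0.94)]
meter [([0.492, -0.185, 0.002], 0.63)]
bay [([0.49, -0.186, 0.014], 0.77), ([0.461, -0.194, 0.032], 0.29)]
bay_lip [([0.459, -0.192, 0.032], 0.61), ([0.68, 0.026, -0.002], 0.46)]
pack_toe [([0.474, 0.209, 0.02], 0.8), ([0.334, 0.21, -0.003], 0.75), ([0.39, 0.408, 0.001], 0.59), ([0.487, -0.191, 0.02], 0.27)]
pack_heel [([0.327, 0.413, 0.002], 0.93), ([0.543, 0.191, 0.018], 0.82), ([0.602, 0.121, 0.002], 0.75), ([0.381, 0.205, 0.003], 0.52)]
tape_roll [([0.678, 0.028, -0.001], 0.89)]
driver [([0.711, -0.087, -0.004], 0.81)]
flux [([0.6, 0.016, 0.0], 0.66)]
side 439.7941320070643 -0.1327757621798016 [0.496 1.078 0.74 ] [ 0.02 -0.82 -0.57]
pack [([0.356, 0.405, -0.002], 0.93), ([0.359, 0.205, -0.001], 0.75), ([0.68, 0.022, -0.003], 0.43)]
charger [([0.506, 0.2, -0.001], 0.76)]
meter [([0.491, -0.187, 0.0], 0.73)]
bay [([0.491, -0.183, 0.013]
[... 588 characters left out ...]
1, -1.48197884e+01]), 'joint_velocities': array([-0.13678544, -0.04128919, -0.05352108,  0.00408557, -0.03819643,
        0.0229985 ]), 'effort': array([-1.40504803e-04, -3.90478563e+01,  1.87624741e+01,  4.22415107e+00,
        1.55516260e-02, -2.88147669e-05]), 'tcp_pos': array([ 0.1780165 , -0.59908151,  0.24756474]), 'ee_rot': array([[-9.58602186e-01, -2.84748748e-01,  1.74630761e-06],
       [-2.84748748e-01,  9.58602186e-01,  6.34973604e-06],
       [-3.48209368e-06,  5.58961194e-06, -1.00000000e+00]]), 'wrist_force': array([-0.40704047,  0.07805711,  0.43758104]), 'moment': array([ 0.00301324, -0.00356285,  0.00989227]), 'gripper_force': 0.0, 'gripper_width': 0.9967440083675669} 0.025
```

View pics/top0.png

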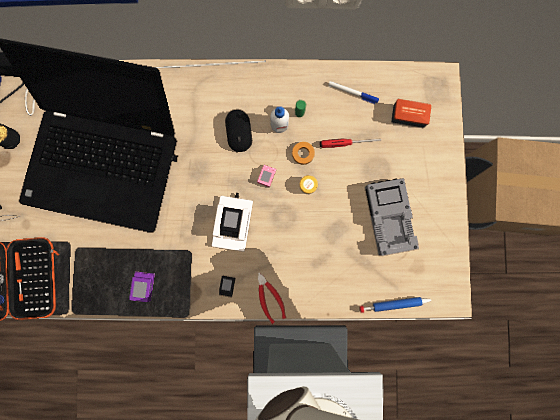

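View pics/side0.png

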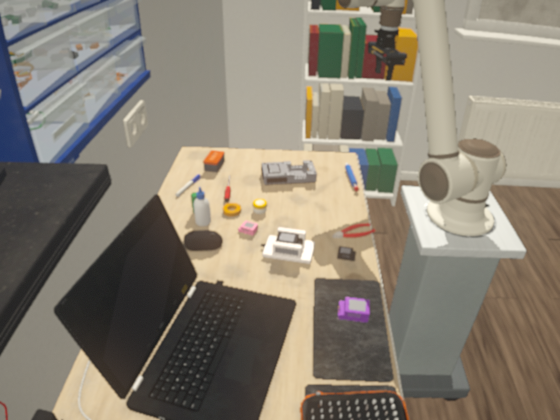

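Top picture: the candidates are the black block in the white charger at (230,220), a smaller black one on the bench at (227,286), a pink one at (267,176) and a purple one at (141,287). The pack is neither pink nor purple and is the larger of the two black ones, so I choose (230,220). The meter is at (392,217), the tape at (303,152), the jar at (309,184) and the driver at (345,142). The side picture agrees, with the charger at (290,246) and the meter at (290,173).

```bash
python3 - <<'E'
from h import *
a=[]
for n,bs in(('top',((190,185,80,80),(352,170,80,100))),('side',((255,215,70,60),(250,150,80,45)))):
    c=np.load(f'/tmp/{n}0.npy',allow_pickle=True).item(); np.save
    for x,y,w,h in bs: a.append(cv2.resize(c['pixels'][y:y+h,x:x+w],(390,290),interpolation=cv2.INTER_CUBIC))
cv2.imwrite('pics/crop0.png',np.vstack([np.hstack(a[:2]),np.hstack(a[2:])]))
# depth analysis, top & side
for n in('top','side'):
    c=np.load(f'/tmp/{n}0.npy',allow_pickle=True).item(); P=cloud(c)
    def reg(nm,x0,x1,y0,y1,z0,z1):
        m=(P[...,0]>x0)&(P[...,0]<x1)&(P[...,1]>y0)&(P[...,1]<y1)&(P[...,2]>z0)&(P[...,2]<z1)
        Q=P[m]; 
        if len(Q)<5: print(n,nm,len(Q));return
        r=cv2.minAreaRect(Q[:,:2].astype(np.float32)); print(n,nm,len(Q),'med z',np.median(Q[:,2]).round(4),'rect',np.round(r[0],4),np.round(r[1],4),round(r[2],2))
    reg('bench',.4,.47,-.05,.1,-.02,.02)
    reg('charger all',.42,.60,.12,.27,.009,.06)
    reg('charger deck',.42,.60,.12,.27,.009,.02)
    reg('pack+cheeks',.42,.60,.12,.27,.038,.06)
    reg('meter all',.40,.66,-.27,-.09,.015,.05)
    reg('meter top',.40,.66,-.27,-.09,.031,.042)
    reg('bay floor',.44,.53,-.22,-.15,.008,.0175)
E
```

```text
top bench 1786 med z -0.0001 rect [0.4353 0.0243] [0.1474 0.0673] 89.82
top charger all 1780 med z 0.0349 rect [0.5143 0.1974] [0.0803 0.1356] 81.03
top charger deck 769 med z 0.014 rect [0.5143 0.1974] [0.0803 0.1356] 81.03
top pack+cheeks 860 med z 0.0466 rect [0.5086 0.1982] [0.0756 0.0734] 81.6
top meter all 2520 med z 0.0352 rect [ 0.524  -0.1805] [0.1761 0.0945] 9.77
top meter top 1906 med z 0.036 rect [ 0.5224 -0.1811] [0.1727 0.0938] 9.77
top bay floor 500 med z 0.0138 rect [ 0.4899 -0.1852] [0.0635 0.0701] 10.93
side bench 717 med z 0.0007 rect [0.435 0.025] [0.0698 0.15  ] 0.02
side charger all 1275 med z 0.0316 rect [0.5271 0.1914] [0.0968 0.1765] 73.84
side charger deck 515 med z 0.0142 rect [0.527  0.1915] [0.0962 0.1757] 74.21
side pack+cheeks 533 med z 0.0464 rect [0.5065 0.2003] [0.0777 0.0746] 80.46
side meter all 956 med z 0.0346 rect [ 0.5224 -0.1807] [0.1745 0.1047] 10.16
side meter top 569 med z 0.0367 rect [ 0.5206 -0.1809] [0.1712 0.102 ] 9.82
side bay floor 90 med z 0.015 rect [ 0.48   -0.1813] [0.0577 0.076 ] 14.81
```

View pics/crop0.png

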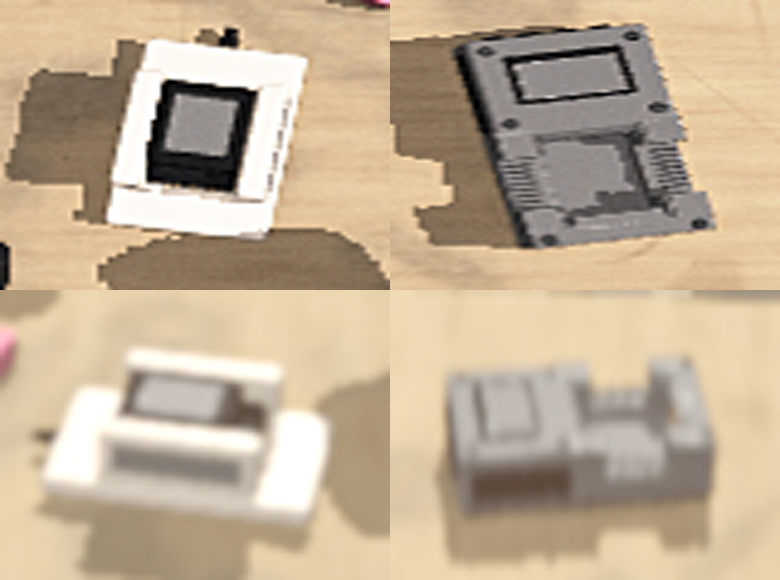

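The crop confirms the black block: it lies in the charger with its lower tongue end towards the robot (world -x). Its size and top height of 46 mm agree with the text. The meter's bay is open, with its toe end towards world -x too.

```bash
cat >> h.py <<'E'
def plan(p,yaw):
    s=sense(); R=s['ee_rot']; y0=np.degrees(np.arctan2(R[1,1],R[0,1]))
    sp=-((yaw-y0+180)%360-180)
    print('t',round(s['time_s'],2),'slide',np.round(R.T@(np.array(p)-s['tcp_pos']),4),'spin',round(sp,2),'joints',s['joints'].round(1))
E
python3 - <<'E'
from h import *
plan([.508,.1995,.15],171)
c=np.load('/tmp/top0.npy',allow_pickle=True).item(); P=cloud(c)
# profiles along charger/meter axes from top camera
def prof(nm,o,yaw,z0,z1,xr,yr):
    a=np.radians(yaw); X=np.array([np.cos(a),np.sin(a)]); Y=np.array([-X[1],X[0]])
    d=P[...,:2]-o; u=d@X; v=d@Y
    m=(u>xr[0])&(u<xr[1])&(v>yr[0])&(v<yr[1])&(P[...,2]>z0)&(P[...,2]<z1)
    for lab,q in(('x',u[m]),('y',v[m])): print(nm,lab,np.percentile(q,[0,1,5,50,95,99,100]).round(4)) 
prof('pack top',np.array([.508,.1995]),-9,.043,.06,(-.06,.06),(-.02,.02))
prof('cheeks',np.array([.508,.1995]),-9,.043,.06,(-.02,.02),(-.06,.06))
prof('deck',np.array([.508,.1995]),-9,.01,.018,(-.08,.08),(-.06,.06))
prof('meter',np.array([.489,-.186]),9.8,.033,.04,(-.08,.16),(-.07,.07))
prof('floor',np.array([.489,-.186]),9.8,.008,.018,(-.04,.04),(-.02,.02))
E
```

```text
t 1.1 slide [-0.5437  0.6716  0.0976] spin -64.46 joints [-58.6  22.    0.5  -0.  -68.4 -14.8]
pack top x [-0.0201 -0.0195 -0.0175  0.0075  0.0308  0.0328  0.0334]
pack top y [-0.0199 -0.0196 -0.0182  0.0002  0.0182  0.0195  0.0199]
cheeks x [-0.0199 -0.0195 -0.0181  0.      0.018   0.0196  0.0199]
cheeks y [-0.0382 -0.0374 -0.0346 -0.0009  0.0318  0.035   0.0356]
deck x [-0.061  -0.0603 -0.0581 -0.0321  0.0607  0.0674  0.0744]
deck y [-0.0413 -0.0409 -0.0395 -0.0033  0.0343  0.0375  0.0391]
meter x [-0.0526 -0.0512 -0.0467  0.0596  0.1131  0.1184  0.1201]
meter y [-0.0478 -0.0457 -0.0424 -0.0005  0.0406  0.0437  0.0461]
floor x [-0.031  -0.0301 -0.0273  0.0017  0.0298  0.0324  0.033 ]
floor y [-0.02   -0.0196 -0.0182 -0.0003  0.0171  0.0192  0.02  ]
```

Call:
servo_tool(slide=[[-0.022,0.027,0.004],[-0.044,0.054,0.008],[-0.066,0.081,0.012],[-0.088,0.108,0.016],[-0.11,0.135,0.02]], spin=[0,0,0,0,0], grip=[0,0,0,0,0])

```text
time_s: 1.52
tcp_pos: [0.2453, -0.437, 0.2274]
ee_rot: [[-0.959, -0.284, 0.0], [-0.284, 0.959, -0.0], [-0.0, -0.0, -1.0]]
wrist_force: [1.1, -0.5, 0.6]
gripper_width: 1.001
gripper_force: 0.0
```

Call:
servo_tool(slide=[[-0.022,0.027,0.004],[-0.044,0.054,0.008],[-0.066,0.081,0.012],[-0.088,0.108,0.016],[-0.11,0.135,0.02]], spin=[0,0,0,0,0], grip=[0,0,0,0,0])

```text
time_s: 1.93
tcp_pos: [0.3124, -0.2762, 0.2077]
ee_rot: [[-0.959, -0.285, 0.001], [-0.285, 0.959, -0.0], [-0.001, -0.001, -1.0]]
wrist_force: [0.3, 0.3, 0.3]
gripper_width: 0.999
gripper_force: 0.0
```

Call:
servo_tool(slide=[[-0.022,0.027,0.004],[-0.044,0.054,0.008],[-0.066,0.081,0.012],[-0.088,0.108,0.016],[-0.11,0.135,0.02]], spin=[0,0,0,0,0], grip=[0,0,0,0,0])

```text
time_s: 2.35
tcp_pos: [0.3794, -0.1152, 0.1879]
ee_rot: [[-0.959, -0.285, 0.002], [-0.285, 0.959, 0.0], [-0.001, -0.0, -1.0]]
wrist_force: [0.9, -1.4, 0.5]
gripper_width: 1.002
gripper_force: 0.0
```

Call:
servo_tool(slide=[[-0.022,0.027,0.004],[-0.044,0.054,0.008],[-0.066,0.081,0.012],[-0.088,0.108,0.016],[-0.11,0.135,0.02]], spin=[-6,-12,-18,-24,-30], grip=[0,0,0,0,0])

```text
time_s: 2.77
tcp_pos: [0.4465, 0.0457, 0.1677]
ee_rot: [[-0.684, -0.73, 0.001], [-0.73, 0.684, 0.0], [-0.001, -0.0, -1.0]]
wrist_force: [0.8, -1.0, 0.8]
gripper_width: 1.0
gripper_force: 0.0
```

```bash
python3 -c "
from h import *
plan([.508,.1985,.10],171)"
```

```text
t 2.77 slide [-0.1535  0.0595  0.0678] spin -34.12 joints [ 26.7   9.6 -30.    0.  -50.4 -69.8]
```

Call:
servo_tool(slide=[[-0.031,0.012,0.014],[-0.061,0.024,0.027],[-0.092,0.036,0.041],[-0.123,0.048,0.054],[-0.1535,0.0595,0.068]], spin=[-6.8,-13.6,-20.4,-27.2,-34], grip=[0,0,0,0,0])

```text
time_s: 3.18
tcp_pos: [0.509, 0.198, 0.0992]
ee_rot: [[-0.158, -0.987, 0.001], [-0.987, 0.158, 0.0], [-0.0, -0.001, -1.0]]
wrist_force: [1.3, 0.1, 0.8]
gripper_width: 0.998
gripper_force: 0.0
```

```bash
python3 -c "
from h import *
c=capture('top');d=capture('side')
cv2.imwrite('pics/a1.png',np.hstack([cv2.resize(c['pixels'][185:265,190:270],(390,390),interpolation=cv2.INTER_CUBIC),cv2.resize(d['pixels'][180:280,240:340],(390,390),interpolation=cv2.INTER_CUBIC)]))
plan([.508,.1985,.0445],171)"
```

```text
t 3.28 slide [0.0014 0.0014 0.0528] spin -0.14 joints [ 38.4  23.7 -21.6   0.  -44.9 -47.5]
```

View pics/a1.png

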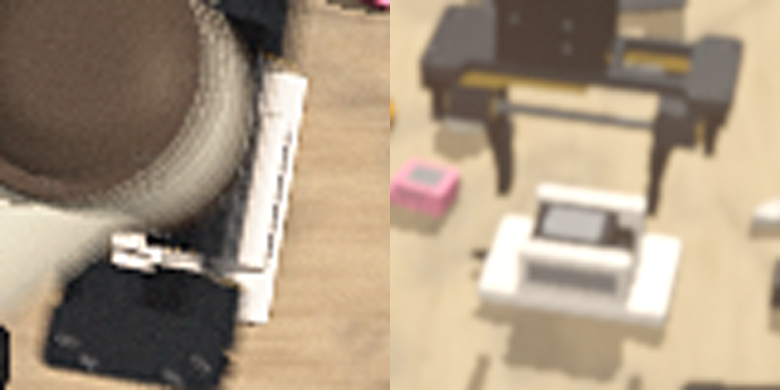

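Left, the top view: the gripper hides the block, and the charger's right edge shows. Right, the side view: the fingers, at (503,190) and (652,205), straddle the block along its length, so lower.

Call:
servo_tool(slide=[[0.0005,0.0005,0.012],[0.001,0.001,0.025],[0.001,0.001,0.037],[0.001,0.001,0.046],[0.001,0.001,0.052]], spin=[0,0,0,0,0], grip=[0,0,0,0,0])

```text
time_s: 3.7
tcp_pos: [0.5069, 0.1948, 0.0469]
ee_rot: [[-0.165, -0.986, -0.001], [-0.986, 0.165, -0.001], [0.001, 0.001, -1.0]]
wrist_force: [0.1, -0.3, -0.5]
gripper_width: 0.994
gripper_force: 0.0
```

Call:
servo_tool(slide=[[0,0,0.0005],[0,0,0.0005],[0,0,0.0005],[0,0,0.0005],[0,0,0.0005]], spin=[0,0,0,0,0], grip=[0.1,0.2,0.4,0.6,0.6])

```text
time_s: 4.12
tcp_pos: [0.5077, 0.1956, 0.0478]
ee_rot: [[-0.164, -0.986, 0.001], [-0.986, 0.164, 0.001], [-0.001, -0.001, -1.0]]
wrist_force: [0.3, 0.5, 0.7]
gripper_width: 0.752
gripper_force: 30.0
```

Call:
servo_tool(slide=[[0,0,0],[0,0,0],[0,0,0],[0,0,0],[0,0,0]], spin=[0,0,0,0,0], grip=[0.6,0.6,0.6,0.6,0.6])

```text
time_s: 4.53
tcp_pos: [0.5077, 0.1956, 0.0478]
ee_rot: [[-0.164, -0.986, 0.001], [-0.986, 0.164, 0.001], [-0.001, -0.001, -1.0]]
wrist_force: [0.5, -0.5, 5.8]
gripper_width: 0.757
gripper_force: 30.0
```

Call:
servo_tool(slide=[[0,0,-0.01],[0,0,-0.02],[0,0,-0.035],[0,0,-0.05],[0,0,-0.065]], spin=[0,0,0,0,0], grip=[0.6,0.6,0.6,0.6,0.6])

```text
time_s: 4.95
tcp_pos: [0.5063, 0.195, 0.1127]
ee_rot: [[-0.165, -0.986, -0.002], [-0.986, 0.165, -0.001], [0.001, 0.002, -1.0]]
wrist_force: [0.1, -0.4, -2.3]
gripper_width: 0.755
gripper_force: 30.0
```

```bash
python3 -c "
from h import *
d=capture('side');c=capture('top')
cv2.imwrite('pics/a2.png',np.hstack([cv2.resize(c['pixels'][185:265,190:270],(390,390),interpolation=cv2.INTER_CUBIC),cv2.resize(d['pixels'][170:270,240:340],(390,390),interpolation=cv2.INTER_CUBIC)]))
s=sense();print(s['wrist_force'],s['gripper_width'])
plan([.44,.01,.112],189.8)"
```

```text
[-0.27417338  1.42545543 -2.69378485] 0.7522726291032577
t 5.05 slide [0.1949 0.0368 0.0019] spin -19.23 joints [ 38.2  22.  -21.1   0.  -46.6 -47.6]
```

View pics/a2.png

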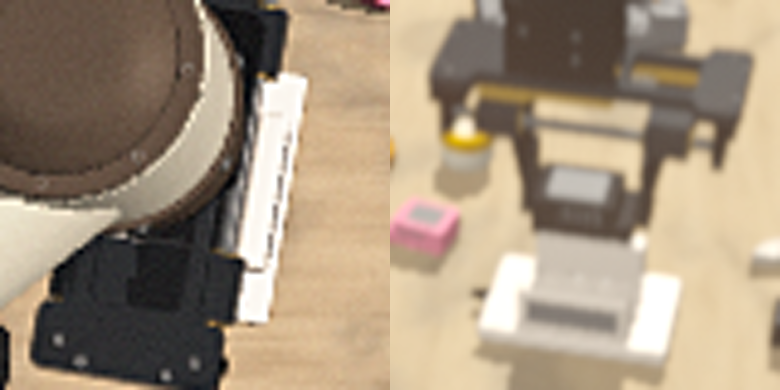

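The block hangs level between the fingers, clear of the cheeks: side crop at (580,195).

Call:
servo_tool(slide=[[0.039,0.007,0],[0.078,0.015,0],[0.117,0.022,0],[0.156,0.03,0],[0.195,0.037,0]], spin=[-4,-8,-12,-16,-19], grip=[0.6,0.6,0.6,0.6,0.6])

```text
time_s: 5.47
tcp_pos: [0.4365, 0.0075, 0.1113]
ee_rot: [[0.169, -0.986, -0.002], [-0.986, -0.169, -0.0], [-0.0, 0.002, -1.0]]
wrist_force: [0.6, 0.1, -1.7]
gripper_width: 0.753
gripper_force: 30.0
```

Call:
servo_tool(slide=[[0,0,0.02],[0,0,0.04],[0,0,0.06],[0,0,0.075],[0,0,0.08]], spin=[0,0,0,0,0], grip=[0.6,0.6,0.6,0.6,0.6])

```text
time_s: 5.88
tcp_pos: [0.4363, 0.0081, 0.0297]
ee_rot: [[0.165, -0.986, -0.006], [-0.986, -0.165, -0.002], [0.001, 0.006, -1.0]]
wrist_force: [-7.6, -0.9, 14.9]
gripper_width: 0.751
gripper_force: 30.0
```

Call:
servo_tool(slide=[[0,0,0.001],[0,0,0.002],[0,0,0.002],[0,0,0.002],[0,0,0.002]], spin=[0,0,0,0,0], grip=[0.6,0.6,0.6,0.6,0.6])

```text
time_s: 6.3
tcp_pos: [0.4391, 0.0094, 0.0306]
ee_rot: [[0.166, -0.986, 0.001], [-0.986, -0.166, 0.001], [-0.0, -0.002, -1.0]]
wrist_force: [0.2, 0.2, -2.4]
gripper_width: 0.754
gripper_force: 30.0
```

Call:
servo_tool(slide=[[0,0,0.0005],[0,0,0.001],[0,0,0.0015],[0,0,0.0015],[0,0,0.0015]], spin=[0,0,0,0,0], grip=[0.6,0.6,0.6,0.6,0.6])

```text
time_s: 6.72
tcp_pos: [0.439, 0.0093, 0.0296]
ee_rot: [[0.166, -0.986, 0.001], [-0.986, -0.166, 0.0], [0.0, -0.001, -1.0]]
wrist_force: [-2.8, 1.0, 8.6]
gripper_width: 0.757
gripper_force: 30.0
```

Call:
servo_tool(slide=[[0,0,0],[0,0,0],[0,0,-0.005],[0,0,-0.03],[0,0,-0.07]], spin=[0,0,0,0,0], grip=[0,0,0,0,0])

```text
time_s: 7.13
tcp_pos: [0.4363, 0.0082, 0.0968]
ee_rot: [[0.165, -0.986, -0.009], [-0.986, -0.165, -0.003], [0.002, 0.009, -1.0]]
wrist_force: [1.0, 0.3, -0.0]
gripper_width: 0.975
gripper_force: 0.0
```

Call:
servo_tool(slide=[[0,0,-0.02],[0,0,-0.02],[0,0,-0.02],[0,0,-0.02],[0,0,-0.02]], spin=[7,14,21,28,35], grip=[0,0,0,0,0])

```text
time_s: 7.55
tcp_pos: [0.4388, 0.0091, 0.1192]
ee_rot: [[-0.435, -0.9, 0.001], [-0.9, 0.435, 0.0], [-0.001, -0.001, -1.0]]
wrist_force: [-0.4, -0.7, -0.7]
gripper_width: 1.003
gripper_force: 0.0
```

Call:
servo_tool(slide=[[0,0,0],[0,0,0],[0,0,0],[0,0,0],[0,0,0]], spin=[7,14,21,28,35], grip=[0,0,0,0,0])

```text
time_s: 7.97
tcp_pos: [0.4387, 0.0091, 0.1189]
ee_rot: [[-0.873, -0.488, 0.0], [-0.488, 0.873, 0.0], [-0.0, -0.0, -1.0]]
wrist_force: [0.3, -0.0, 0.1]
gripper_width: 0.997
gripper_force: 0.0
```

Call:
servo_tool(slide=[[0,0,0],[0,0,0],[0,0,0],[0,0,0],[0,0,0]], spin=[7,14,20,20,20], grip=[0,0,0,0,0])

```text
time_s: 8.38
tcp_pos: [0.4387, 0.0091, 0.1188]
ee_rot: [[-0.986, -0.169, 0.0], [-0.169, 0.986, 0.0], [-0.0, 0.0, -1.0]]
wrist_force: [-0.1, 0.2, 0.8]
gripper_width: 1.001
gripper_force: 0.0
```

```bash
python3 -c "
from h import *
d=capture('side');c=capture('top');np.save('/tmp/s3.npy',d,allow_pickle=True);np.save('/tmp/t3.npy',c,allow_pickle=True)
for n in('side','top'):
  for k in('pack','pack_toe','pack_heel'): print(n,k,[(np.round(q['point'],4),q['conf']) for q in tip_of(k,n) if abs(q['point'][1])<.08 and q['point'][0]<.52])
for n,q in(('side',d),('top',c)):
  P=cloud(q);m=(abs(P[...,0]-.439)<.06)&(abs(P[...,1]-.009)<.05)&(P[...,2]>.018)&(P[...,2]<.036);Q=P[m]
  if len(Q)>5:print(n,len(Q),np.median(Q[:,2]),cv2.minAreaRect(Q[:,:2].astype(np.float32)))
cv2.imwrite('pics/a3.png',np.hstack([cv2.resize(c['pixels'][210:310,240:340],(390,390),interpolation=cv2.INTER_CUBIC),cv2.resize(d['pixels'][150:250,270:370],(390,390),interpolation=cv2.INTER_CUBIC)]))
plan([.439,.0093,.06],99.8)"
```

```text
side pack [(array([ 0.4397,  0.0093, -0.001 ]), 0.8)]
side pack_toe [(array([4.13e-01, 7.10e-03, 3.00e-04]), 0.88)]
side pack_heel [(array([ 0.4702,  0.0181, -0.0029]), 0.7)]
top pack []
top pack_toe []
top pack_heel []
side 218 0.02797861854353198 ((0.4418524205684662, 0.01477475743740797), (0.0547674298286438, 0.05954000726342201), 88.80206298828125)
t 8.78 slide [-0.0003  0.0001  0.0586] spin -0.22 joints [  22.5   12.7  -34.9    0.   -42.4 -103. ]
```

View pics/a3.png

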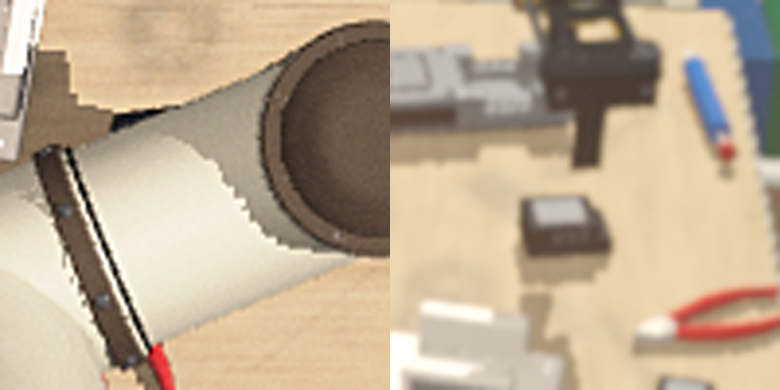

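The side crop shows the block lying flat on the bench at (565,222) with the tongue to the right, clear of the charger. The finger stands beside it.

Call:
servo_tool(slide=[[0,0.001,0.03],[0,0.002,0.06],[0,0.003,0.078],[0,0.003,0.086],[0,0.003,0.086]], spin=[0,0,0,0,0], grip=[0,0,0,0,0])

```text
time_s: 9.2
tcp_pos: [0.4372, 0.0117, 0.0311]
ee_rot: [[-0.986, -0.166, -0.004], [-0.166, 0.986, -0.002], [0.004, -0.001, -1.0]]
wrist_force: [0.7, -0.8, 0.5]
gripper_width: 1.002
gripper_force: 0.0
```

Call:
servo_tool(slide=[[0,0,0],[0,0,0],[0,0,0],[0,0,0],[0,0,0]], spin=[0,0,0,0,0], grip=[0.2,0.4,0.6,0.8,0.8])

```text
time_s: 9.62
tcp_pos: [0.4387, 0.0122, 0.0333]
ee_rot: [[-0.986, -0.166, 0.002], [-0.166, 0.986, 0.001], [-0.002, 0.0, -1.0]]
wrist_force: [0.0, -0.2, 0.3]
gripper_width: 0.709
gripper_force: 0.0
```

Call:
servo_tool(slide=[[0,0,0],[0,0,0],[0,0,0],[0,0,0],[0,0,0]], spin=[0,0,0,0,0], grip=[0.8,0.8,0.8,0.8,0.8])

```text
time_s: 10.03
tcp_pos: [0.4383, 0.0121, 0.0328]
ee_rot: [[-0.986, -0.166, 0.0], [-0.166, 0.986, -0.0], [-0.0, -0.0, -1.0]]
wrist_force: [-0.9, -0.1, 4.2]
gripper_width: 0.51
gripper_force: 30.0
```

Call:
servo_tool(slide=[[0,0,-0.02],[0,0,-0.04],[0,0,-0.06],[0,0,-0.08],[0,0,-0.08]], spin=[0,0,0,0,0], grip=[0.8,0.8,0.8,0.8,0.8])

```text
time_s: 10.45
tcp_pos: [0.4401, 0.0127, 0.1154]
ee_rot: [[-0.986, -0.167, 0.007], [-0.167, 0.986, 0.002], [-0.007, 0.001, -1.0]]
wrist_force: [0.9, 0.2, -1.9]
gripper_width: 0.503
gripper_force: 30.0
```

```bash
python3 -c "
from h import *
d=capture('side');np.save('/tmp/s4.npy',d,allow_pickle=True);s=sense();print(s['tcp_pos'],s['wrist_force'])
for k in('pack','pack_toe','pack_heel'): print(k,[(np.round(q['point'],4),q['conf']) for q in tip_of(k,'side') if abs(q['point'][1])<.08 and q['point'][0]<.52])
a=np.radians(9.8);b=np.array([.489,-.1866])+.007*np.array([np.cos(a),np.sin(a)])
plan([*b,.115],99.8)"
```

```text
[0.43901891 0.01250574 0.11361318] [-0.30988766  0.13263086 -2.19935398]
pack [(array([0.4444, 0.0138, 0.0805]), 0.78)]
pack_toe [(array([0.4134, 0.0077, 0.0797]), 0.51)]
pack_heel [(array([0.4733, 0.0202, 0.0824]), 0.71)]
t 10.65 slide [-0.0255 -0.2041 -0.0039] spin -0.29 joints [  23.    13.3  -35.5   -0.   -41.3 -103.4]
```

Call:
servo_tool(slide=[[-0.005,-0.04,0],[-0.01,-0.08,0],[-0.015,-0.12,0],[-0.02,-0.16,0],[-0.0255,-0.2,0]], spin=[0,0,0,0,0], grip=[0.8,0.8,0.8,0.8,0.8])

```text
time_s: 11.07
tcp_pos: [0.4957, -0.1825, 0.1106]
ee_rot: [[-0.986, -0.166, -0.004], [-0.166, 0.986, 0.001], [0.004, 0.001, -1.0]]
wrist_force: [1.6, 0.8, -2.7]
gripper_width: 0.507
gripper_force: 30.0
```

Call:
servo_tool(slide=[[0,-0.004,0],[0,-0.004,0],[0,-0.004,0.01],[0,-0.004,0.02],[0,-0.004,0.02]], spin=[0,0,0,0,0], grip=[0.8,0.8,0.8,0.8,0.8])

```text
time_s: 11.48
tcp_pos: [0.4947, -0.1834, 0.0894]
ee_rot: [[-0.986, -0.167, -0.007], [-0.167, 0.986, 0.001], [0.006, 0.002, -1.0]]
wrist_force: [-0.1, 0.8, -2.2]
gripper_width: 0.5
gripper_force: 30.0
```

```bash
python3 -c "
from h import *
d=capture('side');c=capture('top');np.save('/tmp/s5.npy',d,allow_pickle=True);np.save('/tmp/t5.npy',c,allow_pickle=True);s=sense();print(s['tcp_pos'],s['wrist_force'],s['joints'].round(1))
for n in('side','top'):
  for k in('pack','pack_toe','pack_heel','bay','bay_lip','meter'): print(n,k,[(np.round(q['point'],4),round(q['conf'],2)) for q in tip_of(k,n) if q['point'][1]<-.1])
cv2.imwrite('pics/a5.png',np.hstack([cv2.resize(c['pixels'][170:270,340:440],(390,390),interpolation=cv2.INTER_CUBIC),cv2.resize(d['pixels'][115:215,240:340],(390,390),interpolation=cv2.INTER_CUBIC)]))
"
```

```text
[ 0.49636569 -0.1837156   0.09149002] [ 0.57032182  0.51401123 -2.55132062] [ -2.7  22.7 -24.4  -0.  -43.1 -77.6]
side pack [(array([ 0.4977, -0.1829,  0.0558]), 0.62)]
side pack_toe [(array([ 0.467 , -0.1852,  0.057 ]), 0.7)]
side pack_heel [(array([ 0.5262, -0.1748,  0.0563]), 0.52)]
side bay [(array([ 0.4857, -0.1853,  0.0143]), 0.96), (array([ 0.4572, -0.1907,  0.0353]), 0.39)]
side bay_lip [(array([ 0.4576, -0.1915,  0.034 ]), 0.64), (array([ 0.4931, -0.1824,  0.0548]), 0.49)]
side meter [(array([ 0.4863, -0.1897,  0.0036]), 0.62)]
top pack []
top pack_toe []
top pack_heel []
top bay [(array([ 0.4867, -0.1866,  0.0122]), 0.65)]
top bay_lip [(array([ 0.4617, -0.1957,  0.0328]), 0.8)]
top meter [(array([ 0.4892, -0.1857,  0.0005]), 0.64)]
```

View pics/a5.png

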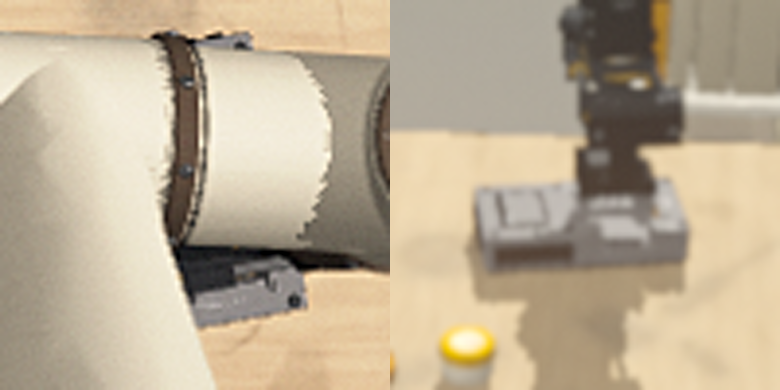

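The side crop shows the block held above the bay at (620,180), with its heel over the heel wall. The top view is hidden by the arm.

```bash
python3 - <<'E'
from h import *
a=np.radians(9.8);X=np.array([np.cos(a),np.sin(a)]);Y=np.array([-X[1],X[0]])
def edges(f,o,zt,tol,ur,half,lab):
    c=np.load(f,allow_pickle=True).item();P=cloud(c);d=P[...,:2]-o;u=d@X;v=d@Y
    m=(abs(P[...,2]-zt)<tol)&(u>ur[0])&(u<ur[1])&(abs(v)<half+.012)
    uu,vv=u[m],v[m]; lo=[];hi=[]
    for k in np.arange(ur[0],ur[1],.004):
        s=vv[(uu>=k)&(uu<k+.004)]
        if len(s)>3: lo.append(s.min());hi.append(s.max())
    print(lab,m.sum(),'zmed',np.median(P[m][:,2]).round(4),'lo',np.median(lo).round(4),'hi',np.median(hi).round(4),'mid',((np.median(lo)+np.median(hi))/2).round(4))
o=np.array([.439,.0125])
edges('/tmp/s4.npy',o,.1087,.004,(.014,.03),.022,'held s4 heel')
edges('/tmp/s4.npy',o,.1087,.004,(-.02,-.012),.022,'held s4 toe')
edges('/tmp/s3.npy',np.array([.4383,.0121]),.028,.004,(-.019,.031),.022,'bench s3')
edges('/tmp/s5.npy',np.array([.4964,-.1837]),.0865,.004,(.014,.03),.022,'held s5')
m=np.array([.4888,-.1862])
for n in('side','top'):
    edges(f'/tmp/{n}0.npy',m,.036,.003,(.04,.115),.046,n+' meter')
    edges(f'/tmp/{n}0.npy',m,.014,.004,(-.028,.03),.023,n+' floor')
    edges(f'/tmp/{n}0.npy',m,.020,.003,(-.015,.018),.046,n+' sill')
E
```

```text
held s4 heel 48 zmed 0.1105 lo -0.0173 hi 0.0261 mid 0.0044
held s4 toe 9 zmed 0.1103 lo 0.0067 hi 0.0239 mid 0.0153
bench s3 167 zmed 0.0284 lo -0.0185 hi 0.0241 mid 0.0028
held s5 32 zmed 0.0855 lo -0.0177 hi 0.0251 mid 0.0037
side meter 301 zmed 0.0368 lo -0.0428 hi 0.0455 mid 0.0014
side floor 86 zmed 0.0153 lo -0.0266 hi 0.0071 mid -0.0097
side sill 88 zmed 0.0205 lo -0.0434 hi 0.0442 mid 0.0004
top meter 1048 zmed 0.0361 lo -0.0448 hi 0.0432 mid -0.0008
top floor 463 zmed 0.0139 lo -0.0263 hi 0.0261 mid -0.0001
top sill 238 zmed 0.0196 lo -0.0459 hi 0.0424 mid -0.0017
```

Call:
servo_tool(slide=[[0.001,-0.002,0.003],[0.001,-0.003,0.008],[0.001,-0.003,0.013],[0.001,-0.003,0.018],[0.001,-0.003,0.018]], spin=[0,0,0,0,0], grip=[0.8,0.8,0.8,0.8,0.8])

```text
time_s: 12.6
tcp_pos: [0.4957, -0.1879, 0.073]
ee_rot: [[-0.986, -0.165, -0.003], [-0.165, 0.986, 0.0], [0.003, 0.001, -1.0]]
wrist_force: [0.1, -0.1, -2.0]
gripper_width: 0.503
gripper_force: 30.0
```

Call:
servo_tool(slide=[[0,0,0.001],[0,0,0.003],[0,0,0.005],[0,0,0.007],[0,0,0.007]], spin=[0,0,0,0,0], grip=[0.8,0.8,0.8,0.8,0.8])

```text
time_s: 13.02
tcp_pos: [0.4967, -0.1881, 0.0682]
ee_rot: [[-0.986, -0.166, -0.0], [-0.166, 0.986, -0.0], [0.0, -0.0, -1.0]]
wrist_force: [-2.0, 0.4, 2.1]
gripper_width: 0.5
gripper_force: 30.0
```

```bash
python3 -c "
from h import *
s=sense();print(s['tcp_pos'],s['wrist_force'],s['moment'])"
```

```text
[ 0.49665207 -0.18805331  0.06819592] [-2.04223352  0.36936945  2.10903433] [0.16303287 0.47900131 0.00476846]
```

Call:
servo_tool(slide=[[0,0.001,0.001],[0,0.001,0.002],[0,0.001,0.003],[0,0.001,0.004],[0,0.001,0.004]], spin=[0,0,0,0,0], grip=[0.8,0.8,0.8,0.8,0.8])

```text
time_s: 13.43
tcp_pos: [0.4958, -0.188, 0.0653]
ee_rot: [[-0.986, -0.166, -0.001], [-0.166, 0.986, -0.001], [0.001, -0.001, -1.0]]
wrist_force: [-6.3, -3.8, 10.5]
gripper_width: 0.505
gripper_force: 30.0
```

```bash
python3 -c "
from h import *
d=capture('side')
s=sense();print(s['tcp_pos'],s['wrist_force'],s['moment'])
for k in('pack','pack_toe','pack_heel','bay','bay_lip'): print(k,[(np.round(q['point'],4),round(q['conf'],2)) for q in tip_of(k,'side') if q['point'][1]<-.1])
cv2.imwrite('pics/a6.png',cv2.resize(d['pixels'][135:195,250:330],(720,540),interpolation=cv2.INTER_CUBIC))
"
```

```text
[ 0.49582841 -0.18800223  0.06529075] [-5.49320647 -3.29665037 11.19482098] [-0.83730027  1.49143467 -0.04956072]
pack [(array([ 0.498 , -0.1862,  0.0332]), 0.67)]
pack_toe [(array([ 0.4694, -0.1892,  0.0282]), 0.63)]
pack_heel [(array([ 0.5309, -0.1825,  0.0338]), 0.67)]
bay [(array([ 0.4862, -0.1839,  0.013 ]), 0.94), (array([ 0.4859, -0.1876,  0.0213]), 0.23)]
bay_lip [(array([ 0.4543, -0.1927,  0.0339]), 0.93)]
```

View pics/a6.png

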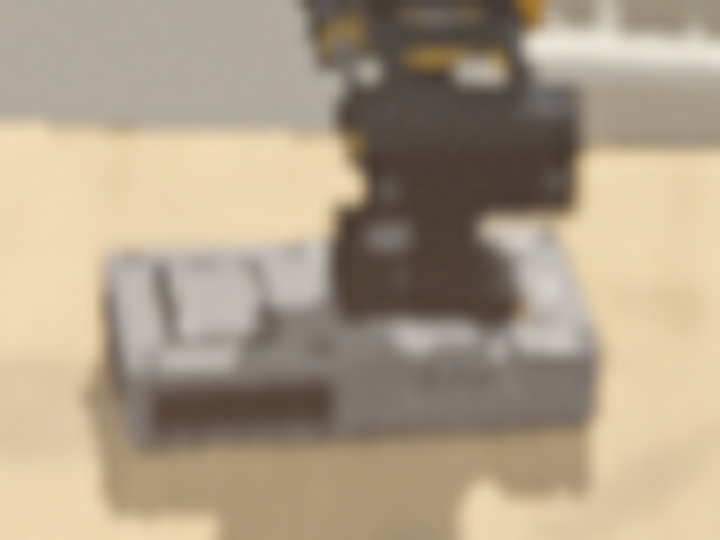

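The side crop shows the block in the gripper at (430,270). Its heel is at (345,305) by the heel wall, and the toe at (520,305) has begun to dip beside the lip.

Call:
servo_tool(slide=[[0,0,0.001],[0,0,0.002],[0,0,0.003],[0,0,0.004],[0,0,0.004]], spin=[0,0,0,0,0], grip=[0.8,0.8,0.8,0.8,0.8])

```text
time_s: 14.15
tcp_pos: [0.4951, -0.1881, 0.0611]
ee_rot: [[-0.986, -0.166, -0.002], [-0.166, 0.986, -0.001], [0.003, -0.001, -1.0]]
wrist_force: [-7.1, -4.3, 10.6]
gripper_width: 0.505
gripper_force: 30.0
```

Call:
servo_tool(slide=[[0,0,0.001],[0,0,0.002],[0,0,0.003],[0,0,0.003],[0,0,0.003]], spin=[0,0,0,0,0], grip=[0.8,0.8,0.8,0.8,0.8])

```text
time_s: 14.57
tcp_pos: [0.4948, -0.1881, 0.0579]
ee_rot: [[-0.986, -0.166, -0.003], [-0.166, 0.986, -0.001], [0.003, -0.001, -1.0]]
wrist_force: [-7.0, -4.2, 10.2]
gripper_width: 0.505
gripper_force: 30.0
```

```bash
cat > look.py <<'E'
from h import *
import sys
s=sense();print(round(s['time_s'],2),s['tcp_pos'].round(4),s['wrist_force'].round(1),s['moment'].round(2))
d=capture('side');np.save('/tmp/sl.npy',d,allow_pickle=True)
for k in('pack','pack_toe','pack_heel'): print(k,[(np.round(q['point'],4),round(q['conf'],2)) for q in tip_of(k,'side') if q['point'][1]<-.1])
# tilt of held block's dark long side: plane of its top label / top points
P=cloud(d);a=np.radians(9.8);X=np.array([np.cos(a),np.sin(a)]);Y=np.array([-X[1],X[0]])
q=P[...,:2]-s['tcp_pos'][:2];u=q@X;v=q@Y
dark=d['pixels'].max(2)<75
m=dark&(abs(u)<.045)&(abs(v-.003)<.022)&(P[...,2]<.075)&(P[...,2]>.015)&(abs(u)>.012)
for k in np.arange(-.045,.045,.006):
    z=P[...,2][m&(u>=k)&(u<k+.006)]
    if len(z)>1: print('u %.0f n %d z %.1f..%.1f'%(1e3*k+3,len(z),1e3*z.min(),1e3*z.max()),end=' | ')
E
python3 look.py
```

```text
14.57 [ 0.4948 -0.1881  0.0579] [-7.  -4.2 10.2] [-1.08  1.69 -0.05]
pack [(array([ 0.4724, -0.1899,  0.0152]), 0.73), (array([ 0.5007, -0.1868,  0.0246]), 0.54)]
pack_toe [(array([ 0.4746, -0.1908,  0.0183]), 0.48), (array([ 0.4595, -0.197 ,  0.0217]), 0.35)]
pack_heel [(array([ 0.5319, -0.1769,  0.0346]), 0.63)]
```

Call:
servo_tool(slide=[[0.001,-0.0005,0],[0.002,-0.001,0],[0.003,-0.001,0],[0.004,-0.001,0],[0.004,-0.001,0]], spin=[0,0,0,0,0], grip=[0.8,0.8,0.8,0.8,0.8])

```text
time_s: 15.18
tcp_pos: [0.4943, -0.1886, 0.0577]
ee_rot: [[-0.986, -0.167, 0.004], [-0.167, 0.986, -0.001], [-0.004, -0.001, -1.0]]
wrist_force: [0.2, 1.9, 5.2]
gripper_width: 0.503
gripper_force: 30.0
```

```bash
python3 look.py
```

```text
15.18 [ 0.4943 -0.1886  0.0577] [0.2 1.9 5.2] [ 0.74 -0.2  -0.02]
pack []
pack_toe [(array([ 0.47  , -0.1913,  0.0142]), 0.45)]
pack_heel [(array([ 0.5264, -0.1834,  0.0356]), 0.49), (array([ 0.4858, -0.1909,  0.0205]), 0.46)]
```

Call:
servo_tool(slide=[[0.001,0,0],[0.002,0,0],[0.003,0,0],[0.004,0,0],[0.004,0,0]], spin=[0,0,0,0,0], grip=[0.8,0.8,0.8,0.8,0.8])

```text
time_s: 15.8
tcp_pos: [0.4886, -0.1894, 0.056]
ee_rot: [[-0.986, -0.166, -0.0], [-0.166, 0.986, 0.0], [0.0, 0.0, -1.0]]
wrist_force: [2.6, 0.1, -1.5]
gripper_width: 0.503
gripper_force: 30.0
```

```bash
python3 look.py; python3 -c "
from h import *
d=np.load('/tmp/sl.npy',allow_pickle=True).item()
cv2.imwrite('pics/a7.png',cv2.resize(d['pixels'][150:192,255:325],(770,462),interpolation=cv2.INTER_CUBIC))"
```

```text
15.8 [ 0.4886 -0.1894  0.056 ] [ 2.6  0.1 -1.5] [-0.   -0.61 -0.02]
pack [(array([ 0.4936, -0.1878,  0.0244]), 0.41)]
pack_toe [(array([ 0.4647, -0.1912,  0.0125]), 0.6)]
pack_heel [(array([ 0.5243, -0.1783,  0.0313]), 0.53)]
```

View pics/a7.png

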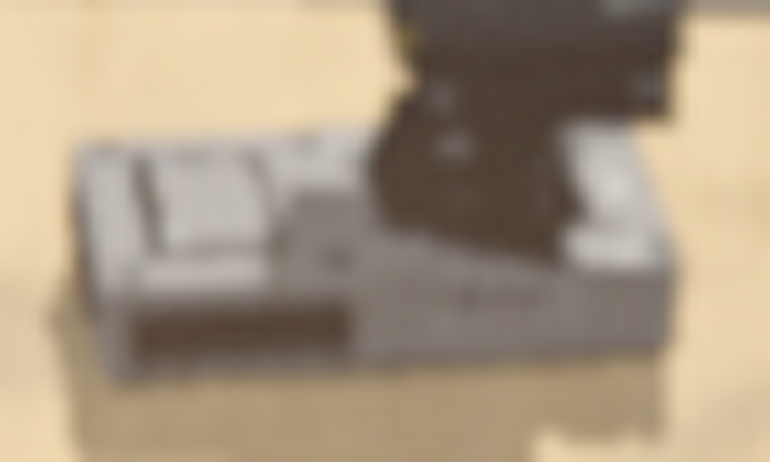

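The crop shows the block tilted about 19°. Its toe, at (560,255), is down in the bay by the lip, and its heel, at (385,215), is raised at the heel wall.

Call:
servo_tool(slide=[[0.001,0,0],[0.002,0,0],[0.003,0,0],[0.003,0,0],[0.003,0,0]], spin=[0,0,0,0,0], grip=[0.8,0.8,0.8,0.8,0.8])

```text
time_s: 16.42
tcp_pos: [0.4882, -0.1894, 0.0565]
ee_rot: [[-0.986, -0.166, 0.006], [-0.166, 0.986, 0.0], [-0.006, -0.001, -1.0]]
wrist_force: [5.9, 2.5, -7.6]
gripper_width: 0.504
gripper_force: 30.0
```

```bash
python3 look.py
```

```text
16.42 [ 0.4882 -0.1894  0.0565] [ 5.9  2.5 -7.6] [ 0.54 -2.14 -0.04]
pack [(array([ 0.4936, -0.1893,  0.0248]), 0.51)]
pack_toe [(array([ 0.4675, -0.194 ,  0.014 ]), 0.48)]
pack_heel [(array([ 0.524 , -0.1823,  0.0387]), 0.69)]
```

Call:
servo_tool(slide=[[-0.001,0,0],[-0.0025,0,0],[-0.003,0,0.001],[-0.003,0,0.002],[-0.003,0,0.003]], spin=[0,0,0,0,0], grip=[0.8,0.8,0.8,0.8,0.8])

```text
time_s: 17.03
tcp_pos: [0.4883, -0.1895, 0.054]
ee_rot: [[-0.986, -0.166, -0.001], [-0.166, 0.986, -0.0], [0.001, -0.0, -1.0]]
wrist_force: [-0.2, 1.7, 8.6]
gripper_width: 0.502
gripper_force: 30.0
```

Call:
servo_tool(slide=[[0,0,0],[0,0,0],[0,0,0],[0,0,0],[0,0,0]], spin=[0,0,0,0,0], grip=[0.8,0.8,0.8,0.8,0.8])

```text
time_s: 17.45
tcp_pos: [0.4884, -0.1895, 0.054]
ee_rot: [[-0.986, -0.166, -0.001], [-0.166, 0.986, -0.0], [0.001, -0.0, -1.0]]
wrist_force: [-0.8, 0.0, 5.3]
gripper_width: 0.504
gripper_force: 30.0
```

```bash
python3 look.py
```

```text
17.45 [ 0.4884 -0.1895  0.054 ] [-0.8  0.   5.3] [0.12 0.24 0.11]
pack [(array([ 0.4938, -0.1881,  0.0249]), 0.42)]
pack_toe [(array([ 0.4643, -0.1934,  0.0135]), 0.56)]
pack_heel [(array([ 0.5243, -0.183 ,  0.0333]), 0.69)]
```

Call:
servo_tool(slide=[[0.001,0,0],[0.002,0,0],[0.003,0,0],[0.004,0,0],[0.004,0,0]], spin=[0,0,0,0,0], grip=[0.8,0.8,0.8,0.8,0.8])

```text
time_s: 18.07
tcp_pos: [0.4872, -0.1897, 0.0541]
ee_rot: [[-0.986, -0.166, 0.005], [-0.166, 0.986, -0.0], [-0.005, -0.001, -1.0]]
wrist_force: [4.4, 2.3, 3.0]
gripper_width: 0.501
gripper_force: 30.0
```

```bash
python3 look.py
```

```text
18.07 [ 0.4872 -0.1897  0.0541] [4.4 2.3 3. ] [ 0.81 -1.38  0.06]
pack [(array([ 0.4901, -0.188 ,  0.0252]), 0.7)]
pack_toe [(array([ 0.4639, -0.1916,  0.0122]), 0.63)]
pack_heel [(array([ 0.522 , -0.1856,  0.0305]), 0.48)]
```

Call:
servo_tool(slide=[[0.001,0,0.0005],[0.002,0,0.001],[0.003,0,0.0015],[0.003,0,0.002],[0.003,0,0.002]], spin=[0,0,0,0,0], grip=[0.8,0.8,0.8,0.8,0.8])

```text
time_s: 18.68
tcp_pos: [0.487, -0.1898, 0.054]
ee_rot: [[-0.986, -0.167, 0.011], [-0.167, 0.986, -0.001], [-0.011, -0.003, -1.0]]
wrist_force: [6.1, 8.1, 8.9]
gripper_width: 0.504
gripper_force: 30.0
```

```bash
python3 look.py
```

```text
18.68 [ 0.487  -0.1898  0.054 ] [6.1 8.1 8.9] [ 2.19 -1.6  -0.04]
pack [(array([ 0.4927, -0.1855,  0.0215]), 0.61), (array([ 0.5236, -0.1818,  0.0304]), 0.3), (array([ 0.4892, -0.1905,  0.0026]), 0.19)]
pack_toe [(array([ 0.456 , -0.1923,  0.0367]), 0.73), (array([ 0.465 , -0.1928,  0.0121]), 0.53)]
pack_heel [(array([ 0.5218, -0.1837,  0.032 ]), 0.43)]
```

Call:
servo_tool(slide=[[0,0.0005,0],[0,0.001,0],[0,0.0015,0],[0,0.002,0],[0,0.002,0]], spin=[0,0,0,0,0], grip=[0.8,0.8,0.8,0.8,0.8])

```text
time_s: 19.3
tcp_pos: [0.487, -0.1895, 0.0541]
ee_rot: [[-0.986, -0.169, 0.012], [-0.169, 0.986, -0.003], [-0.011, -0.005, -1.0]]
wrist_force: [6.7, -1.6, 7.4]
gripper_width: 0.503
gripper_force: 30.0
```

```bash
python3 look.py; python3 -c "
from h import *
d=np.load('/tmp/sl.npy',allow_pickle=True).item()
c=capture('top')
cv2.imwrite('pics/a8.png',np.hstack([cv2.resize(d['pixels'][150:192,270:326],(400,300),interpolation=cv2.INTER_CUBIC),cv2.resize(c['pixels'][200:263,360:424],(400,300),interpolation=cv2.INTER_CUBIC)]))"
```

```text
19.3 [ 0.487  -0.1895  0.0541] [ 6.7 -1.6  7.4] [-0.64 -1.82  0.08]
pack [(array([ 0.4927, -0.1863,  0.0221]), 0.53)]
pack_toe [(array([ 0.4663, -0.1945,  0.0116]), 0.51)]
pack_heel [(array([ 0.5235, -0.1804,  0.0323]), 0.47)]
```

View pics/a8.png

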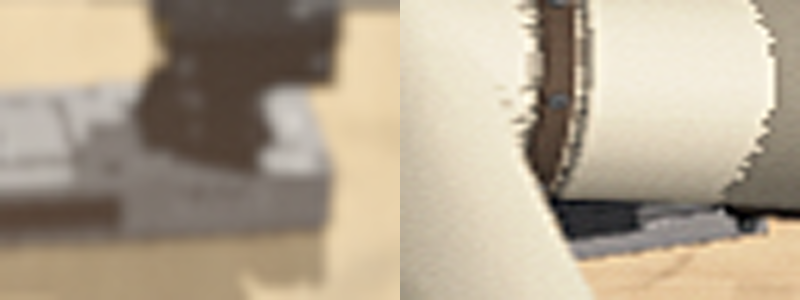

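Left, the side view: the block is tilted in the bay with its heel raised at (150,110) and its toe low at (255,165). Right, the top view: the bay is mostly hidden by the arm.

Call:
servo_tool(slide=[[0.001,-0.0003,-0.001],[0.002,-0.0003,-0.001],[0.003,-0.0003,-0.001],[0.003,-0.0003,-0.001],[0.003,-0.0003,-0.001]], spin=[0,0,0,0,0], grip=[0.8,0.8,0.8,0.8,0.8])

```text
time_s: 19.97
tcp_pos: [0.4847, -0.1898, 0.0543]
ee_rot: [[-0.986, -0.168, 0.013], [-0.168, 0.986, -0.002], [-0.013, -0.004, -1.0]]
wrist_force: [8.3, 0.2, 0.8]
gripper_width: 0.505
gripper_force: 30.0
```

```bash
python3 look.py
```

```text
19.97 [ 0.4847 -0.1898  0.0543] [8.3 0.2 0.8] [-0.02 -2.64  0.08]
pack [(array([ 0.4902, -0.1846,  0.0259]), 0.43)]
pack_toe [(array([ 0.4614, -0.1946,  0.0218]), 0.68), (array([ 0.4614, -0.1934,  0.0133]), 0.63)]
pack_heel [(array([ 0.5225, -0.1786,  0.0313]), 0.56), (array([ 0.4587, -0.1938,  0.0374]), 0.4), (array([ 0.4899, -0.1874, -0.    ]), 0.35)]
```

Call:
servo_tool(slide=[[0,0,0.001],[0,0,0.002],[0,0,0.003],[0,0,0.004],[0,0,0.004]], spin=[0,0,0,0,0], grip=[0.8,0.8,0.8,0.8,0.8])

```text
time_s: 20.58
tcp_pos: [0.4858, -0.1896, 0.052]
ee_rot: [[-0.986, -0.169, 0.015], [-0.169, 0.986, -0.002], [-0.015, -0.005, -1.0]]
wrist_force: [7.6, 2.6, 12.6]
gripper_width: 0.501
gripper_force: 30.0
```

```bash
python3 look.py
```

```text
20.58 [ 0.4858 -0.1896  0.052 ] [ 7.6  2.6 12.6] [ 0.9  -2.01 -0.01]
pack [(array([ 0.4912, -0.187 ,  0.0224]), 0.43), (array([ 0.461 , -0.1901,  0.0114]), 0.33)]
pack_toe [(array([ 0.4633, -0.193 ,  0.0112]), 0.4)]
pack_heel [(array([ 0.5222, -0.1828,  0.0274]), 0.42)]
```

Call:
servo_tool(slide=[[0.001,0,0],[0.002,0,0],[0.003,0,0.001],[0.003,0,0.002],[0.003,0,0.002]], spin=[0,0,0,0,0], grip=[0.8,0.8,0.8,0.8,0.8])

```text
time_s: 21.2
tcp_pos: [0.4857, -0.1898, 0.0511]
ee_rot: [[-0.985, -0.169, 0.022], [-0.17, 0.986, -0.003], [-0.021, -0.006, -1.0]]
wrist_force: [10.6, 6.2, 14.4]
gripper_width: 0.503
gripper_force: 30.0
```

Call:
servo_tool(slide=[[0,0,0.001],[0,0,0.002],[0,0,0.003],[0,0,0.003],[0,0,0.003]], spin=[0,0,0,0,0], grip=[0.8,0.8,0.8,0.8,0.8])

```text
time_s: 21.62
tcp_pos: [0.4862, -0.1897, 0.0487]
ee_rot: [[-0.985, -0.17, 0.023], [-0.17, 0.985, -0.003], [-0.022, -0.007, -1.0]]
wrist_force: [9.9, 8.0, 18.0]
gripper_width: 0.501
gripper_force: 30.0
```

```bash
python3 look.py
```

```text
21.62 [ 0.4862 -0.1897  0.0487] [ 9.9  8.  18. ] [ 2.24 -2.72  0.04]
pack [(array([ 0.4911, -0.1881,  0.0195]), 0.47)]
pack_toe [(array([ 0.463 , -0.1934,  0.0125]), 0.52)]
pack_heel [(array([ 0.5226, -0.1837,  0.0259]), 0.66)]
```

Call:
servo_tool(slide=[[0,-0.0,-0.0015],[0.002,0.001,-0.003],[0.004,0.001,-0.003],[0.006,0.001,-0.003],[0.006,0.001,-0.003]], spin=[0,0,0,0,0], grip=[0.8,0.8,0.8,0.8,0.8])

```text
time_s: 22.23
tcp_pos: [0.4837, -0.1898, 0.05]
ee_rot: [[-0.985, -0.17, 0.032], [-0.17, 0.985, -0.003], [-0.031, -0.008, -0.999]]
wrist_force: [19.5, 3.9, -3.6]
gripper_width: 0.499
gripper_force: 30.0
```

```bash
python3 look.py
```

```text
22.23 [ 0.4837 -0.1898  0.05  ] [19.5  3.9 -3.6] [ 1.27 -6.05  0.11]
pack [(array([ 0.4897, -0.1878,  0.0197]), 0.52)]
pack_toe [(array([ 0.461 , -0.1922,  0.0116]), 0.65)]
pack_heel [(array([ 0.5211, -0.1821,  0.0245]), 0.59)]
```

Call:
servo_tool(slide=[[-0.001,0,0.001],[-0.002,0,0.002],[-0.002,0,0.003],[-0.002,0,0.004],[-0.002,0,0.004]], spin=[0,0,0,0,0], grip=[0.8,0.8,0.8,0.8,0.8])

```text
time_s: 22.85
tcp_pos: [0.4841, -0.1899, 0.0478]
ee_rot: [[-0.985, -0.171, 0.027], [-0.171, 0.985, -0.004], [-0.026, -0.008, -1.0]]
wrist_force: [13.2, 4.0, 14.0]
gripper_width: 0.504
gripper_force: 30.0
```

```bash
python3 look.py
```

```text
22.85 [ 0.4841 -0.1899  0.0478] [13.2  4.  14. ] [ 1.22 -3.77 -0.02]
pack [(array([ 0.4902, -0.1877,  0.017 ]), 0.47)]
pack_toe [(array([ 0.4646, -0.1905,  0.0136]), 0.65)]
pack_heel [(array([ 0.5228, -0.1854,  0.0227]), 0.61), (array([ 0.4568, -0.1899,  0.0336]), 0.51)]
```

Call:
servo_tool(slide=[[0,0,0.001],[0,0,0.002],[0,0,0.002],[0,0,0.002],[0,0,0.002]], spin=[0,0,0,0,0], grip=[0.8,0.8,0.8,0.8,0.8])

```text
time_s: 23.47
tcp_pos: [0.4842, -0.1899, 0.0459]
ee_rot: [[-0.985, -0.171, 0.028], [-0.171, 0.985, -0.004], [-0.026, -0.008, -1.0]]
wrist_force: [12.9, 4.1, 13.2]
gripper_width: 0.506
gripper_force: 30.0
```

Call:
servo_tool(slide=[[0,0,-0.001],[0,0,-0.002],[0,0,-0.004],[0,0,-0.01],[0,0,-0.02]], spin=[0,0,0,0,0], grip=[0.3,0.2,0.2,0.2,0.2])

```text
time_s: 23.88
tcp_pos: [0.4789, -0.1885, 0.0607]
ee_rot: [[-0.985, -0.169, 0.015], [-0.17, 0.986, -0.001], [-0.015, -0.003, -1.0]]
wrist_force: [10.6, 2.5, -6.6]
gripper_width: 0.763
gripper_force: 4.8
```

Call:
servo_tool(slide=[[0,0,-0.02],[0,0,-0.03],[0,0,-0.03],[0,0,-0.03],[0,0,-0.03]], spin=[0,0,0,0,0], grip=[0.2,0.5,1,1,1])

```text
time_s: 24.3
tcp_pos: [0.4702, -0.1895, 0.0895]
ee_rot: [[-0.986, -0.165, -0.003], [-0.165, 0.986, 0.001], [0.003, 0.001, -1.0]]
wrist_force: [0.2, -0.2, -0.6]
gripper_width: 0.584
gripper_force: 0.0
```

```bash
python3 look.py; python3 -c "
from h import *
d=np.load('/tmp/sl.npy',allow_pickle=True).item()
P=cloud(d);o=np.array([.4875,-.188]);a=np.radians(9.7);X=np.array([np.cos(a),np.sin(a)]);Y=np.array([-X[1],X[0]])
q=P[...,:2]-o;u=q@X;v=q@Y
for k in np.arange(-.03,.04,.006):
  m=(u>=k)&(u<k+.006)&(abs(v-.003)<.012)&(P[...,2]<.065); print(round(1e3*k+3),m.sum(),np.median(P[...,2][m]).round(4) if m.any() else '',end=' | ')
cv2.imwrite('pics/a9.png',cv2.resize(d['pixels'][130:192,255:325],(700,600),interpolation=cv2.INTER_CUBIC))
plan([.508,-.1845,.085],99.8)"
```

```text
24.3 [ 0.4702 -0.1895  0.0895] [ 0.2 -0.2 -0.6] [ 0.01  0.04 -0.03]
pack [(array([ 0.4925, -0.1901,  0.0119]), 0.53), (array([ 0.4877, -0.1874,  0.0204]), 0.35)]
pack_toe [(array([ 0.4634, -0.1941,  0.0118]), 0.49)]
pack_heel [(array([ 0.5265, -0.1821,  0.0147]), 0.5)]
-27 4 0.0311 | -21 4 0.0433 | -15 6 0.0448 | -9 6 0.0446 | -3 7 0.0442 | 3 7 0.0447 | 9 6 0.0444 | 15 8 0.0453 | 21 7 0.0454 | 27 5 0.045 | 33 11 0.0371 | 39 7 0.0378 | t 24.5 slide [-0.0374 -0.0012  0.0047] spin -0.28 joints [ -3.6  21.1 -27.5  -0.  -41.5 -76.9]
```

View pics/a9.png

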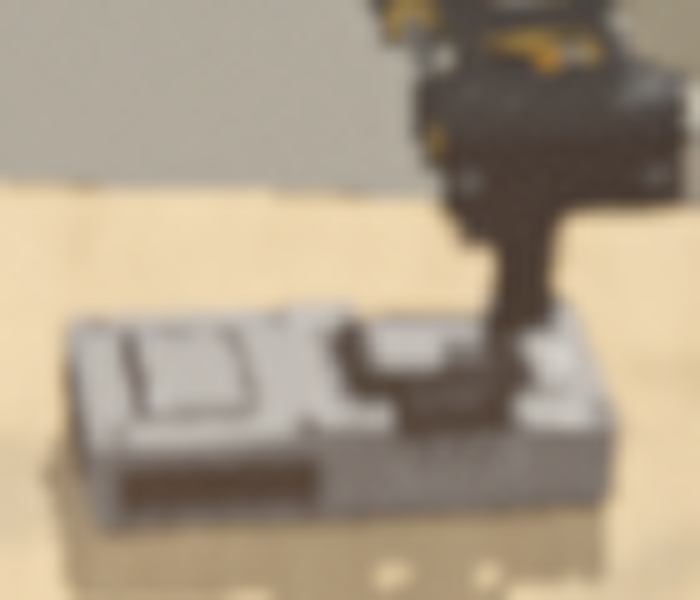

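The crop shows the block dropped to about flat in the bay, with its top label at (420,345). The fingers above it are empty. Depth suggests the heel may be about 1 mm high, so press it with closed fingers.

Call:
servo_tool(slide=[[-0.01,0,0],[-0.02,-0.001,0],[-0.03,-0.001,0],[-0.0375,-0.0015,0],[-0.0375,-0.0015,0]], spin=[0,0,0,0,0], grip=[1,1,1,1,1])

```text
time_s: 24.92
tcp_pos: [0.5113, -0.1845, 0.0905]
ee_rot: [[-0.986, -0.167, 0.002], [-0.167, 0.986, -0.0], [-0.001, -0.001, -1.0]]
wrist_force: [0.3, -0.2, 0.2]
gripper_width: 0.038
gripper_force: 0.0
```

Call:
servo_tool(slide=[[0,0,0],[0,0,0.006],[0,0,0.012],[0,0,0.017],[0,0,0.019]], spin=[0,0,0,0,0], grip=[1,1,1,1,1])

```text
time_s: 25.33
tcp_pos: [0.5077, -0.1847, 0.0703]
ee_rot: [[-0.986, -0.165, -0.002], [-0.165, 0.986, 0.0], [0.002, 0.001, -1.0]]
wrist_force: [-0.9, 0.1, 1.1]
gripper_width: 0.008
gripper_force: 0.0
```

Call:
servo_tool(slide=[[0,0,0.001],[0,0,0.002],[0,0,0.003],[0,0,0.004],[0,0,0.004]], spin=[0,0,0,0,0], grip=[1,1,1,1,1])

```text
time_s: 25.75
tcp_pos: [0.509, -0.1847, 0.0677]
ee_rot: [[-0.986, -0.166, 0.001], [-0.166, 0.986, 0.0], [-0.001, -0.0, -1.0]]
wrist_force: [0.2, 0.5, 0.5]
gripper_width: 0.003
gripper_force: 0.0
```

Call:
servo_tool(slide=[[0,0,0.001],[0,0,0.002],[0,0,0.003],[0,0,0.004],[0,0,0.004]], spin=[0,0,0,0,0], grip=[1,1,1,1,1])

```text
time_s: 26.17
tcp_pos: [0.5092, -0.1847, 0.0673]
ee_rot: [[-0.986, -0.168, 0.001], [-0.168, 0.986, -0.001], [-0.001, -0.001, -1.0]]
wrist_force: [-8.0, 5.1, 24.1]
gripper_width: 0.002
gripper_force: 11.8
```

Call:
servo_tool(slide=[[0,0,0],[0,0,0],[0,0,-0.01],[0,0,-0.04],[0,0,-0.08]], spin=[0,0,0,0,0], grip=[1,1,1,1,1])

```text
time_s: 26.58
tcp_pos: [0.5068, -0.1844, 0.1419]
ee_rot: [[-0.986, -0.165, -0.007], [-0.165, 0.986, 0.001], [0.007, 0.002, -1.0]]
wrist_force: [1.1, -0.0, -0.7]
gripper_width: 0.003
gripper_force: 0.0
```

Call:
servo_tool(slide=[[-0.01,0.04,-0.02],[-0.01,0.08,-0.04],[-0.01,0.12,-0.06],[-0.01,0.16,-0.06],[-0.01,0.2,-0.06]], spin=[0,0,0,0,0], grip=[1,1,1,1,1])

```text
time_s: 27.0
tcp_pos: [0.4871, 0.01, 0.2055]
ee_rot: [[-0.986, -0.165, 0.005], [-0.165, 0.986, 0.001], [-0.005, 0.001, -1.0]]
wrist_force: [0.1, 0.6, -0.3]
gripper_width: 0.001
gripper_force: 0.0
```

```bash
python3 - <<'E'
from h import *
print(sense()['time_s'])
for n in('side','top'):
    d=capture(n)
    for k in('pack','pack_toe','pack_heel','bay'): print(n,k,[(np.round(q['point'],4),round(q['conf'],2)) for q in tip_of(k,n) if q['point'][1]<-.1][:2])
    P=cloud(d);o=np.array([.488,-.1865]);a=np.radians(9.7);X=np.array([np.cos(a),np.sin(a)]);Y=np.array([-X[1],X[0]])
    q=P[...,:2]-o;u=q@X;v=q@Y
    for k in np.arange(-.05,.055,.006):
        m=(u>=k)&(u<k+.006)&(abs(v)<.014)&(P[...,2]<.07)
        if m.any(): print(round(1e3*k+3),m.sum(),np.median(P[...,2][m]).round(4),end=' | ')
    # plane fit of pack top
    m=(abs(u-.005)<.022)&(abs(v)<.016)&(abs(P[...,2]-.043)<.006); A=np.c_[u[m],v[m],np.ones(m.sum())]
    print('\nplane',np.linalg.lstsq(A,P[...,2][m],rcond=None)[0].round(4))
    if n=='top': cv2.imwrite('pics/b0.png',cv2.resize(d['pixels'][175:260,355:425],(494,600),interpolation=cv2.INTER_CUBIC))
E
```

```text
27.0
side pack [(array([ 0.4889, -0.1884,  0.0126]), 0.74)]
side pack_toe [(array([ 0.4628, -0.1932,  0.0136]), 0.52)]
side pack_heel [(array([ 0.5183, -0.1816,  0.0116]), 0.73)]
side bay [(array([ 0.485 , -0.1835,  0.0154]), 0.55)]
-47 7 0.0378 | -41 8 0.0373 | -35 10 0.0367 | -29 5 0.0307 | -23 4 0.0425 | -17 7 0.043 | -11 6 0.0441 | -5 9 0.0442 | 1 9 0.0428 | 7 9 0.0432 | 13 7 0.0436 | 19 8 0.0435 | 25 9 0.0427 | 31 8 0.0408 | 37 8 0.0356 | 43 7 0.0381 | 49 7 0.0363 | 55 9 0.0386 | 
plane [ 0.0088 -0.0353  0.0432]
top pack [(array([ 0.4911, -0.1845,  0.0172]), 0.94)]
top pack_toe [(array([ 0.4553, -0.1881,  0.0151]), 0.74)]
top pack_heel [(array([ 0.5243, -0.1851,  0.0152]), 0.71)]
top bay [(array([ 0.4882, -0.186 ,  0.0158]), 0.93)]
-47 30 0.036 | -41 32 0.0357 | -35 31 0.0363 | -29 31 0.0297 | -23 30 0.0295 | -17 31 0.0414 | -11 29 0.041 | -5 29 0.0423 | 1 31 0.0417 | 7 29 0.0417 | 13 32 0.0427 | 19 31 0.0423 | 25 31 0.0415 | 31 28 0.0414 | 37 30 0.0347 | 43 29 0.0355 | 49 30 0.0367 | 55 30 0.0356 | 
plane [0.0121 0.0029 0.0419]
```

View pics/b0.png

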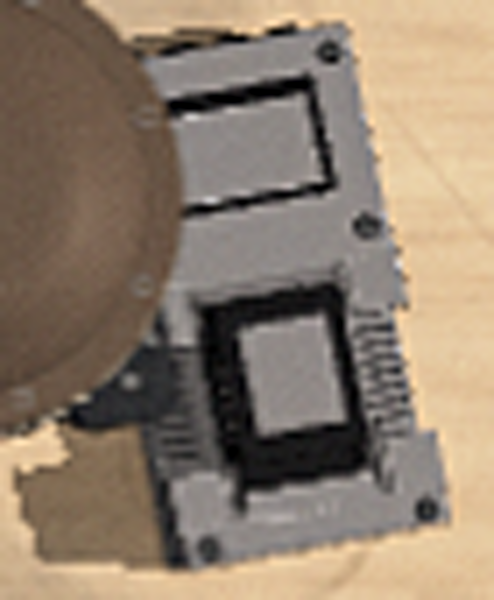

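The top crop shows the block flat in the bay at (295,385), against the heel wall and with its tongue under the lip. Its top is at 41.9 mm, as it should be, and the robot is clear.

```bash
python3 -c "
from station import *
print(finish_job())"
```

```text
the job is handed in; nothing more can be done
None
```

I handed the job in at about 27 s: the last measurements show the battery block flat and fully home in the meter's bay, tongue under the lip. The tape roll, screwdriver and jar were not touched, and no verdict was returned.

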